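Gauge the drive pocket of a blender blade base

TASK

Check the blender's blade base for wear: take the depth gauge that lies across the small glass, stand it softly on the blade base with its square pilot fully home in the drive pocket, then press its rod down gently (no more than about 15 N) until it bottoms. If it went deeper than 15 mm, its red band sunk out of sight, the pocket is worn: leave the gauge standing there as a warning; if not, put the gauge back across the glass with the rod left where it stopped. Do not shove the base or the glass about, and leave the other things alone.

Things in the scene. Friction and masses are not known exactly. Their poses are not given: they have to be found in the camera images.
- blade_base: Loose blade base of a blender cup standing on its skirt, about 0.4 kg: black ribbed disc 86 mm across, 34 mm high, red seal ring; on it a round black hub 44 mm across, its top 56 mm above the counter. In the hub's middle a steel-lined square pocket opens upward, sides along the body's x and y. Origin: centre of the underside, z up. To stay upright, within 30 mm of where it stood.
- pocket_mouth (a point): Centre of the pocket's mouth, level with the hub's top, 56 mm above the counter. The pocket is 15 x 15 mm, its mouth chamfered 1.5 mm; its depth from rim to bottom is not known: somewhere from 10 to 20 mm.
- gauge_grip (a point): Loose bridge depth gauge, 0.19 kg; this is the centre of its barrel, 24 mm above the measuring face. z up along the rod, y along the bridge. The barrel is a black block 20 mm (x) by 24 mm (y), from 9 to 36 mm above the face, with a small brass screw on its +y side: grasp its two grooved faces, closing along x. Below it a steel bridge bar 92 mm (y) x 18 mm (x) x 9 mm.
- gauge_face (a point): Centre of the measuring face (flat underside of the bridge bar); at the start it lies on the rim of the glass. Below it a square pilot 13 x 13 mm stands out 5 mm (its last 2 mm 11 x 11 mm), sides along x and y: it fits the pocket with 1 mm to spare on each side, in any of four quarter turns; when home, the face lies flat on the hub.
- rod_tip (a point): Centre of the lower end of the gauge's rod, which is 6 mm across and slides through barrel and pilot, held by friction (about 1.5 N) wherever it is left.
- rod_knob (a point): Centre of the top of the rod's round knob (18 mm across), 65 mm minus the reading above the measuring face: press here, downward. A red band 4 mm wide on the rod sinks wholly into the barrel when the reading passes 15 mm.
- gauge_rod (a joint): The gauge's reading: how far the rod's tip stands below the measuring face, in m, 0 to 0.022, growing as the rod is pushed down. It starts at 2 to 5 mm (tip inside the pilot).
- glass: Small loose tasting glass with a green band, 58 mm across, 82 mm high, 0.22 kg, empty, mouth about 48 mm wide inside; at the start the gauge lies across its rim, pilot and rod hanging in the mouth. Origin: centre of the underside, z up. To stay upright, within 30 mm of where it stood.
- smoothie_cup: Full loose cup of pink smoothie, 100 mm across, 152 mm high: leave it alone. Origin: centre of its underside.
- timer: Small white kitchen timer, 68 x 23 x 72 mm, loose, standing on the counter: leave it alone. Origin: centre of its underside.

How it is judged:
On the way, in this order (a step that is already met when the one before it is completed fails the run):
1. the gauge stands home on the blade base: pilot in the pocket, measuring face flat on the hub, rod not yet down (z of gauge_face in the frame of pocket_mouth below 0.0018 m and horizontal distance between gauge_face and pocket_mouth below 0.003 m and angle between the z axis of gauge_face and the z axis of pocket_mouth, either way round below 0.05 rad and value of joint gauge_rod below 0.0085 m), for 0.1 s.
2. with the gauge home, the rod's tip is pressed on the bottom of the pocket (over 1 N) (z of gauge_face in the frame of pocket_mouth below 0.0018 m and horizontal distance between gauge_face and pocket_mouth below 0.003 m and horizontal distance between rod_tip and pocket_mouth below 0.0035 m and value of joint gauge_rod above 0.0085 m and contact force between gauge_rod and blade_base above 1 N), for 0.1 s.
At the end, for the whole second after the job is handed in: Reading over 15 mm: gauge home in the pocket (face within 1.8 mm of the hub, 3 mm of centre), rod resting on the bottom; under 15 mm: gauge level across the glass within 15 mm of its middle, rod out at its reading; within 1 mm of 15 mm either will do. Base and glass upright, at rest (((value of joint gauge_rod above 0.014 m and z of gauge_face in the frame of pocket_mouth below 0.0018 m and horizontal distance between gauge_face and pocket_mouth below 0.003 m and contact force between gauge_rod and blade_base above 0.03 N) or (value of joint gauge_rod between 0.0085 and 0.016 m and z of gauge_face in the frame of glass between 0.079 and 0.085 m and horizontal distance between gauge_face and glass below 0.015 m)) and angle between gauge_face's own z axis and vertical below 0.08 rad and linear speed of each of blade_base, glass below 0.02 m/s and angle between each of blade_base, glass's own z axis and vertical below 0.05 rad); the robot touches nothing.
It fails at once if the rod is pressed on the pocket's bottom with more than 20 N (contact force between gauge_rod and blade_base above 20 N).
It fails at once if the gauge is banged on the blade base (over 80 N) (contact force between gauge and blade_base above 80 N).
It fails at once if the blade base is shoved more than 30 mm or tipped (distance of blade_base from where it was at the start of the episode above 0.03 m or angle between blade_base's own z axis and vertical above 0.3 rad).
It fails at once if the glass is shoved more than 30 mm or tipped (distance of glass from where it was at the start of the episode above 0.03 m or angle between glass's own z axis and vertical above 0.3 rad).
It fails at once if the smoothie cup or the timer is disturbed (distance of any of smoothie_cup, timer from where it was at the start of the episode above 0.02 m).
It also fails if it takes over 67 s, if anything falls off the work surface, if the arm or the gripper's body presses on something with over 40 N, if the wrist force passes 120 N, or if a joint passes its speed limit or range.

ROBOT

A 6-joint arm with a two-finger parallel gripper is mounted at the origin on a cart in front of the work surface, level with it; the furniture and walls round the work are solid. World frame = base frame: x ahead of the robot, y to its left, z up, the work surface at z = 0. Lengths are in m, angles in rad, forces in N, time in s.
With the tool pointing down it reaches from about 0.35 to 0.975 m from the base axis. Payload 17.4 kg.
Tool frame: the origin (TCP) lies midway between the tips of the shut fingers; the grasp point (between the pads) lies 19 mm behind it; z points along the fingers, y is the line along which they close (so a half turn about z gives the same grasp; the last joint's range is limited). The gripper opens to 85 mm and grips with 20 to 120 N. Pads are 22 mm wide; open, the fingers measure 114 mm over their backs; the gripper's body (76 mm by 85 mm) begins 54 mm behind the grasp point. The pads swing forward as they close: fully open they stand 13 mm farther back than shut.
Start: joints at [1.182, 0.116, 1.442, -0, 1.584, -0.038], TCP at [0.232, 0.634, 0.231] pointing down, gripper open.
Joint ranges: [-2.83, 2.83], [-0.83, 2.19], [0.07, 2.5], [-1.14, 4.28], [0.01, 3], [-2.97, 2.97]. Speed limits (rad/s): [1.89, 1.89, 2.22, 3.14, 3.14, 3.14].

INTERFACE

Orientations are given as a 3x3 rotation matrix whose columns are the frame's x, y, z axes.
In Python, from plant import manip gives the robot as it stands.
- The arm moves only by the shell command python3 -m handwheel 'ROWS' [OPENING] [FORCE]. ROWS is JSON, one flat list of numbers, 6 for each row, row after row: the shift along the world's x, y, z in mm, then the turn, a rotation vector about the world's x, y, z in rad. A call has 1 to 8 rows; each row shifts and turns the commanded pose from where the row before left it; what a row does not reach is not made up. A row lasts 1/10 s, in which the tool goes at most 50 mm and 8.59 degrees, less where a joint would pass 70% of its speed; a pose out of reach is approached as far as the arm can. A call is refused whole if a number of a shift passes 50 or a number of a turn 0.15, either way. A call with a gripper value outside its range is refused whole. OPENING is the opening, from 0 (shut) to 1 (fully open), set as the call begins (- or left out, the last holds). The fingers move at their own pace and stop on an object; FORCE is the grip in N (left out, the last holds). Time passes only in rows, so rows that do not move let the fingers close. It gives the time, the measured TCP pose, the force, the opening and the grip force at its end, in the units of the state.
- manip.observe(): the state, without advancing time (a new reading comes with each control period).
- manip.snapshot(name): name is "scene" or "top" or "wrist"; returns the picture (400x640x3 uint8, red, green, blue); there is no depth.
- manip.camera_info(name): a dict with "fx", "fy", "cx", "cy" (pixels), "rvec" (rotation vector, rad) and "tvec" (3), from world to camera coordinates, as OpenCV has them. Camera axes: x right, y down, z forward; pixel columns grow to the right and rows downward; lengths in m; the calibration is good to about 2 mm. A picture is of the moment at which its call begins: read the wrist's pose just before it. camera_info takes no time and is no camera call; for the wrist camera it gives the pose at the moment of the call.
- manip.job_done(): hands the job in; it is judged then, once.
The state is a dict: "time": time; "joint_pos": joint angles; "joint_velocities": joint speeds; "joint_efforts": joint torques, N m; "eef_pos": TCP position; "tool_rot": TCP orientation; "wrist_force": force on the tool from outside, world axes, zero at the start; "ft_torque": the same for the moment, N m; "opening": opening from 0.0 (shut) to 1.0 (fully open); "finger_force": force on a finger pad.
Only numpy, scipy, OpenCV 4.12 (cv2) and the standard library are available. Lean on these libraries where they do the work, as an engineer would, in place of code of your own. Each camera call takes 0.05 s, during which the arm holds its last target. There are 200 camera calls.

## Working session

There is one attempt and no reset: what is moved stays moved. The work goes in short steps, Python scripts to look and compute and a shell command to move; the robot and the scene stay as the last step left them, time stands still between calls to the robot, and variables do not carry over. Pictures are saved under pics/ and viewed, at most 10 in all, crops included, and the job is handed in when it is done.

```bash
mkdir -p pics; ls; python3 - <<'E'
from plant import manip
import cv2,numpy as np
s=manip.observe();print(s)
a=manip.snapshot("scene");b=manip.snapshot("top")
for n in("scene","top","wrist"):print(n,manip.camera_info(n))
cv2.imwrite("pics/scene.png",a[:,:,::-1]);cv2.imwrite("pics/top.png",b[:,:,::-1])
E
```

```text
pics
{'time': 0.0, 'joint_pos': array([ 1.18218239e+00,  1.16501403e-01,  1.44229132e+00,  2.71663740e-05,
        1.58399542e+00, -3.77969388e-02]), 'joint_velocities': array([-3.78033048e-05,  3.65224306e-04,  1.47761281e-05, -1.85119180e-03,
       -1.03877422e-03,  7.19205200e-04]), 'joint_efforts': array([ 1.14695365e-03, -7.31947017e+01, -6.32528329e+01,  1.48645986e-04,
        5.75038372e-03,  5.30164345e-05]), 'eef_pos': array([0.23189832, 0.63370514, 0.2305356 ]), 'tool_rot': array([[-9.39092353e-01,  3.43664553e-01, -4.78113226e-04],
       [ 3.43664878e-01,  9.39091716e-01, -1.09604676e-03],
       [ 7.23197487e-05, -1.19359986e-03, -9.99999285e-01]]), 'wrist_force': array([0.10817421, 0.53886877, 0.6961719 ]), 'ft_torque': array([ 0.01197706, -0.00373647,  0.01018598]), 'finger_force': 0.0, 'opening': 1.0000182128614181}
scene {'fx': 484.196163226073, 'fy': 484.196163226073, 'cx': 315.9895725748908, 'cy': 198.086659957297, 'rvec': array([ 2.26778557, -0.69766882,  0.31612871]), 'tvec': array([-0.50837926,  0.25434841,  1.15212953])}
top {'fx': 401.1256235994794, 'fy': 401.1256235994794, 'cx': 322.7639388726095, 'cy': 194.985812224327, 'rvec': array([ 2.1354023 , -2.13722661,  0.19095211]), 'tvec': array([-0.06448279,  0.58666179,  1.10662525])}
wrist {'fx': 335.6321081455041, 'fy': 335.6321081455041, 'cx': 321.0425190908648, 'cy': 202.89911223012834, 'rvec': array([-2.35733108, -1.64720704, -0.2570533 ]), 'tvec': array([-0.67439669, -0.04046581,  0.37959676])}
```

View pics/scene.png

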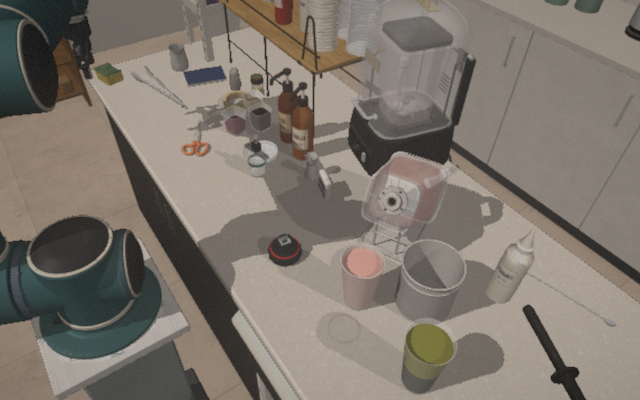

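View pics/top.png

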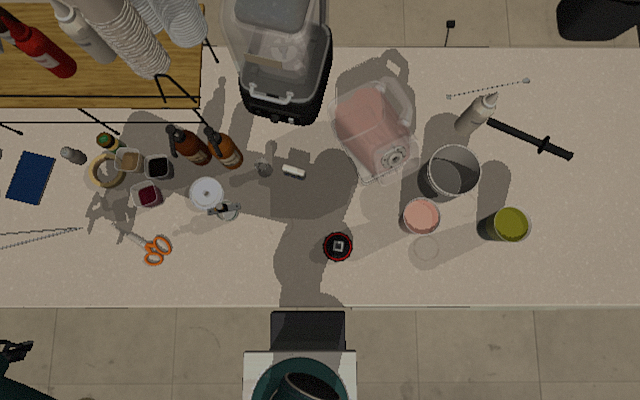

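The top view shows the blade base at about (338,246), the glass with the gauge at (227,210), and the timer at (293,171). The cup is at (421,215). I'll enlarge the two targets.

```bash
cat > h.py <<'E'
import cv2,numpy as np
from plant import manip
def ray(c,uv,z):
    "world point on plane z seen at pixel uv with camera info c"
    R=cv2.Rodrigues(c["rvec"])[0];o=-R.T@c["tvec"]
    d=R.T@np.array([(uv[0]-c["cx"])/c["fx"],(uv[1]-c["cy"])/c["fy"],1])
    return o+d*(z-o[2])/d[2]
def proj(c,p):
    K=np.array([[c["fx"],0,c["cx"]],[0,c["fy"],c["cy"]],[0,0,1]])
    return cv2.projectPoints(np.float64(p).reshape(-1,3),c["rvec"],c["tvec"],K,None)[0].reshape(-1,2)
def crop(a,u,v,w,h,k,f):
    cv2.imwrite(f,cv2.resize(a[v:v+h,u:u+w,::-1],None,fx=k,fy=k,interpolation=cv2.INTER_CUBIC))
E
python3 - <<'E'
from h import *
a=cv2.imread("pics/top.png")[:,:,::-1]; s=cv2.imread("pics/scene.png")[:,:,::-1]
L=lambda i,u,v:cv2.resize(i[v:v+48,u:u+64,::-1],None,fx=6,fy=6,interpolation=cv2.INTER_CUBIC)
cv2.imwrite("pics/c1.png",np.vstack([np.hstack([L(a,195,186),L(a,306,222)]),np.hstack([L(s,228,132),L(s,253,226)])]))
c=manip.camera_info("top")
print(ray(c,(338,246),.056),ray(c,(227,210),.09),ray(c,(421,215),.152),ray(c,(293,171),.07))
E
```

```text
[ 0.44021079 -0.10751298  0.056     ] [0.53777097 0.19977786 0.09      ] [ 0.51610115 -0.32042615  0.152     ] [0.65288184 0.02025823 0.07      ]
```

View pics/c1.png

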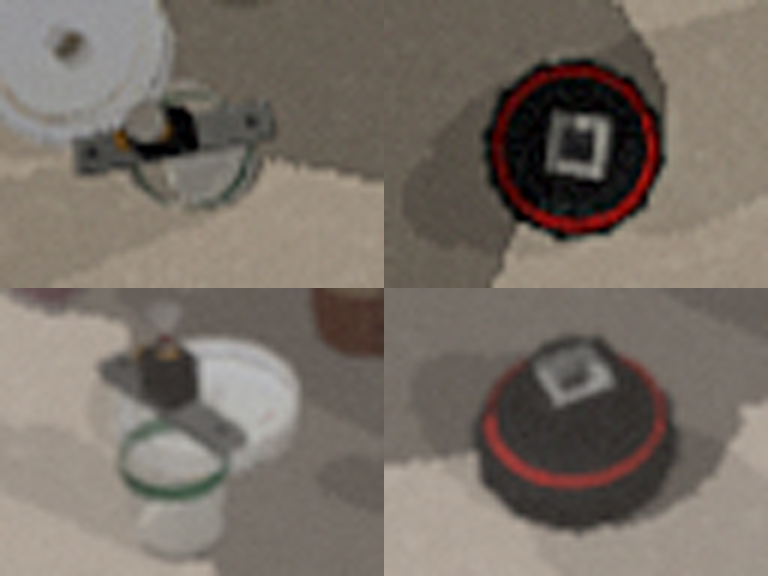

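```bash
python3 - <<'E'
from h import *
c=manip.camera_info("top");s=manip.camera_info("scene")
P=lambda u,v:(195+u/6,186+v/6)
A=ray(c,P(92,155),.091);B=ray(c,P(260,118),.091);print(A,B,(A+B)/2,np.linalg.norm(A-B),np.degrees(np.arctan2(*(A-B)[:2])))
print("glass",ray(c,P(195,150),.082),"scene rim",ray(s,(228+175/6,132+(462-288)/6),.077))
print("hub",ray(c,(306+196/6,222+145/6),.056),"scene",ray(s,(253+(577-384)/6,226+(372-288)/6),.056))
print("bottles",ray(c,(222,147),.2),ray(c,(190,145),.2),ray(c,(240,165),.0))
print("dish",ray(c,(206,193),.03))
w=manip.camera_info("wrist");R=cv2.Rodrigues(w["rvec"])[0];o=manip.observe()
T=o["tool_rot"];print("cam in tool",T.T@(-R.T@w["tvec"]-o["eef_pos"]),"\n",T.T@R.T)
E
```

```text
[0.53256663 0.24517495 0.091     ] [0.5496969  0.16875265 0.091     ] [0.54113177 0.2069638  0.091     ] 0.07831866511490815 -12.634170290046798
glass [0.53603674 0.20013725 0.082     ] scene rim [0.5281842  0.17569176 0.077     ]
hub [ 0.43974369 -0.1093826   0.056     ] scene [ 0.44461191 -0.11105639  0.056     ]
bottles [0.6852109  0.19329679 0.2       ] [0.6904291  0.27504163 0.2       ] [0.68792993 0.18649428 0.        ]
dish [0.59604582 0.27706966 0.03      ]
cam in tool [ 0.07717745 -0.00037703 -0.14288256] 
 [[-2.70147282e-04 -9.52216090e-01 -3.05425023e-01]
 [ 9.99999785e-01 -4.39873539e-04  4.86886886e-04]
 [-5.97969912e-04 -3.05424826e-01  9.52216004e-01]]
```

```bash
python3 -m handwheel '[25,-36,0,0,0,-0.08, 26,-36,0,0,0,-0.08, 26,-36,0,0,0,-0.08, 26,-36,0,0,0,-0.08, 26,-36,0,0,0,-0.08, 26,-35,0,0,0,-0.1]' 1 && python3 -m handwheel '[26,-36,0,0,0,-0.08, 26,-36,0,0,0,-0.08, 26,-36,0,0,0,-0.08, 26,-35,0,0,0,-0.08, 26,-35,0,0,0,-0.09, 24,-34,0,0,0,-0.09, 0,0,0,0,0,0, 0,0,0,0,0,0]'
python3 - <<'E'
from h import *
o=manip.observe();c=manip.camera_info("wrist");a=manip.snapshot("wrist")
print(o["eef_pos"],o["tool_rot"][:,1])
np.savez("w1.npz",**c);cv2.imwrite("pics/w1.png",a[:,:,::-1])
E
```

```text
time: 0.7
eef_pos: [0.3876, 0.4172, 0.2311]
tool_rot: [[-0.657, 0.754, -0.0], [0.754, 0.657, -0.0], [-0.0, -0.0, -1.0]]
wrist_force: [0.3, -0.6, 0.5]
opening: 1.001
finger_force: 0.0
time: 1.5
eef_pos: [0.5412, 0.2062, 0.2308]
tool_rot: [[-0.217, 0.976, -0.001], [0.976, 0.217, -0.0], [0.0, -0.001, -1.0]]
wrist_force: [-0.2, 0.6, 0.6]
opening: 0.999
finger_force: 0.0
[0.54115596 0.20624394 0.2308481 ] [ 9.76148272e-01  2.17103360e-01 -8.26000798e-04]
```

View pics/w1.png

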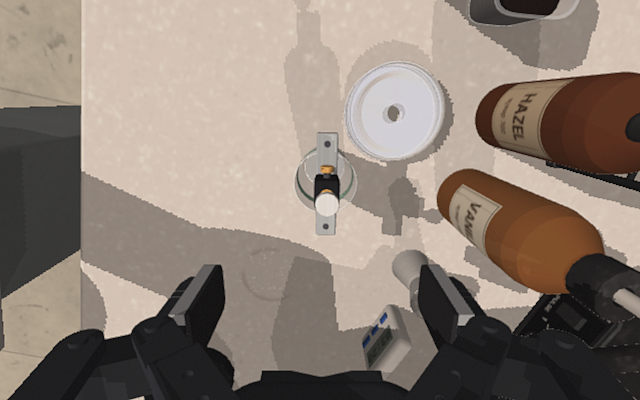

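```bash
python3 - <<'E'
from h import *
c=dict(np.load("w1.npz"));a=cv2.imread("pics/w1.png")[:,:,::-1]
print("bar",ray(c,(326.5,183.5),.091),"ends",ray(c,(327,132),.091),ray(c,(326,235),.091))
print("holes",ray(c,(327,144),.091),ray(c,(326,227),.091))
print("knob",ray(c,(327,203.5),.144),"glass",ray(c,(326,182),.082))
crop(a,276,115,100,130,5,"pics/w1c.png")
E
```

```text
bar [0.54539363 0.21182619 0.091     ] ends [0.53604838 0.25480301 0.091     ] [0.55568533 0.16449679 0.091     ]
holes [0.53824353 0.24516715 0.091     ] [0.55395014 0.17214569 0.091     ]
knob [0.54522039 0.21057456 0.144     ] glass [0.54529727 0.21084931 0.082     ]
```

View pics/w1c.png

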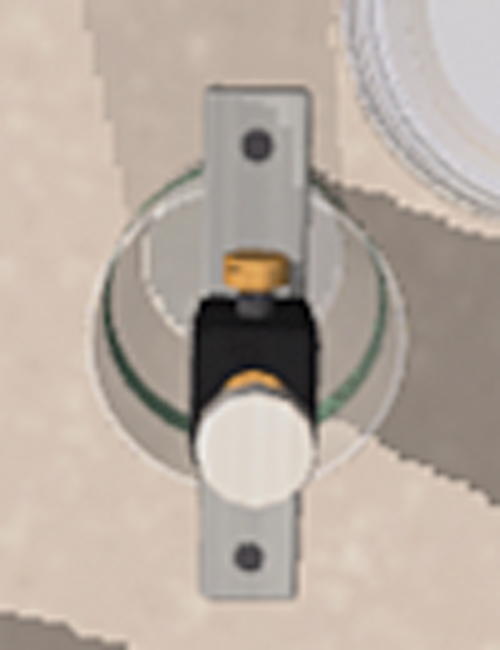

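The crop shows the bar's ends at (327.6,132.4) and (325.8,235), and the 92 mm length checks. The screw is on the upper side (+y), the knob is at (327,204), and the glass rim centre is at about (325.5,181). I'm descending to grasp.

```bash
python3 -m handwheel '[4,4,0,0,0,-0.017, 0,0,-30,0,0,0, 0,0,-40,0,0,0, 0,0,-35,0,0,0, 0,0,-25,0,0,0, 0,0,-12,0,0,0, 0,0,0,0,0,0]' 0.6 && python3 -m handwheel '[0,0,0,0,0,0, 0,0,0,0,0,0, 0,0,0,0,0,0, 0,0,0,0,0,0, 0,0,0,0,0,0, 0,0,0,0,0,0]' 0.1 40
python3 - <<'E'
from h import *
o=manip.observe();c=manip.camera_info("wrist");a=manip.snapshot("wrist")
print(o["eef_pos"],o["tool_rot"][:,1],o["wrist_force"])
np.savez("w2.npz",**c);cv2.imwrite("pics/w2.png",a[:,:,::-1])
E
```

```text
time: 2.25
eef_pos: [0.5442, 0.2116, 0.0881]
tool_rot: [[-0.203, 0.979, -0.002], [0.979, 0.203, -0.001], [-0.0, -0.002, -1.0]]
wrist_force: [0.2, 0.8, -0.1]
opening: 0.598
finger_force: 0.0
time: 2.85
eef_pos: [0.5455, 0.2112, 0.0909]
tool_rot: [[-0.202, 0.979, 0.002], [0.979, 0.202, 0.001], [0.0, 0.002, -1.0]]
wrist_force: [-1.7, 0.5, 7.5]
opening: 0.226
finger_force: 41.5
[0.54553009 0.21117421 0.09092792] [0.97948498 0.20150659 0.00206789] [-1.68947161  0.4863405   7.54950254]
```

View pics/w2.png

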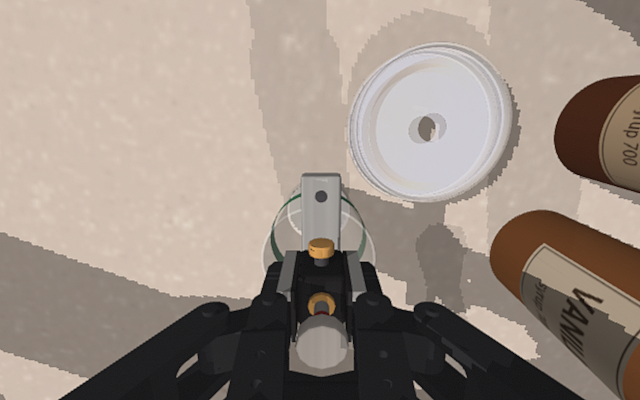

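The wrist picture shows the barrel between the pads, with the bar's far end edge at (320.5,173) and its hole at (321,196). The tips rest on the bar's top, which the 7.5 N upward force and z = 0.091 confirm. I'll lift and work out the gauge's offset in the tool.

```bash
python3 - <<'E'
from h import *
c=dict(np.load("w2.npz"));o=manip.observe()
for uv,z in (((320.5,173.5),.091),((321,196),.091),((322,347),.145)):
    p=ray(c,uv,z);print(p,o["tool_rot"].T@(p-o["eef_pos"]))
E
python3 -m handwheel '[0,0,2,0,0,0, 0,0,4,0,0,0, 0,0,10,0,0,0, 0,0,20,0,0,0, 0,0,30,0,0,0, 0,0,30,0,0,0, 0,0,0,0,0,0, 0,0,0,0,0,0]'
python3 - <<'E'
from h import *
o=manip.observe();c=manip.camera_info("wrist");a=manip.snapshot("wrist");t=manip.snapshot("top");s=manip.snapshot("scene")
print(o["eef_pos"],o["tool_rot"],o["wrist_force"])
np.savez("w3.npz",**c)
L=lambda i,u,v,w,h,k:cv2.resize(i[v:v+h,u:u+w,::-1],None,fx=k,fy=k,interpolation=cv2.INTER_CUBIC)
cv2.imwrite("pics/w3.png",np.hstack([L(a,265,150,110,130,4.5),np.vstack([L(s,220,70,70,130,4.5)])]))
E
```

```text
[0.53688186 0.25535791 0.091     ] [ 4.50396109e-02  4.50594560e-04 -7.77886602e-05]
[0.53914589 0.24541336 0.091     ] [ 3.48428541e-02  6.65061829e-04 -8.25619989e-05]
[0.54630474 0.21149602 0.145     ] [ 0.00020624  0.00095243 -0.05409977]
time: 3.7
eef_pos: [0.5451, 0.2109, 0.1861]
tool_rot: [[-0.202, 0.979, 0.001], [0.979, 0.202, 0.0], [0.0, 0.001, -1.0]]
wrist_force: [-0.8, -0.4, -2.3]
opening: 0.225
finger_force: 40.4
[0.545133   0.21091914 0.18608149] [[-2.01565924e-01  9.79474219e-01  1.19726645e-03]
 [ 9.79474941e-01  2.01565604e-01  3.83716201e-04]
 [ 1.34512392e-04  1.25003659e-03 -9.99999210e-01]] [-0.79701773 -0.35088424 -2.32643855]
```

View pics/w3.png

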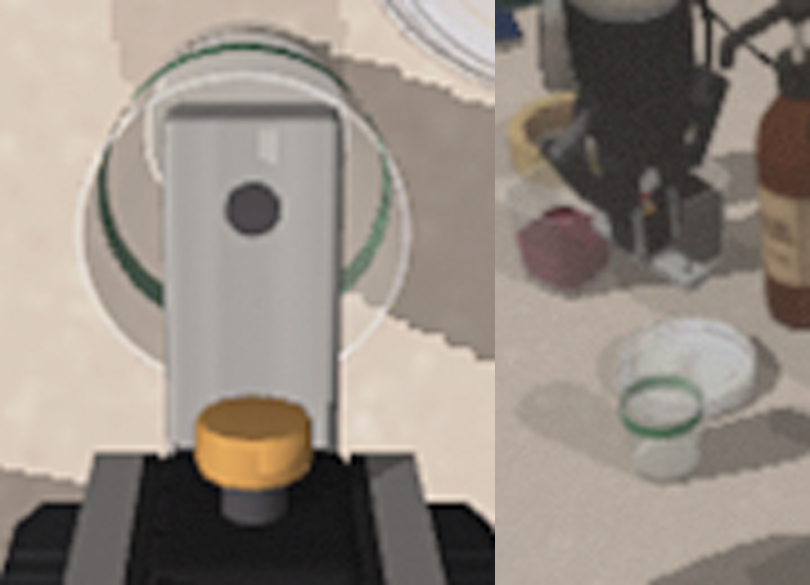

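The gauge hangs level in the pads with the glass upright below. The bar's end top edge is at (321,176.2) and the hole at (321,196.4), so the gauge centre is about 2.5 mm on tool −x. Next I'll look at the pocket.

```bash
python3 -m handwheel '[-12,-38,0,0,0,-0.04, -12,-42,0,0,0,-0.04, -12,-42,0,0,0,-0.04, -13,-43,0,0,0,-0.04, -13,-43,0,0,0,-0.04, -13,-43,0,0,0,-0.04, -13,-43,0,0,0,-0.04, -12,-43,0,0,0,-0.04]' && python3 -m handwheel '[-12,-43,-10,0,0,-0.022, 0,0,-25,0,0,0, 0,0,-21,0,0,0, 0,0,0,0,0,0, 0,0,0,0,0,0]'
python3 - <<'E'
from h import *
o=manip.observe();c=manip.camera_info("wrist");a=manip.snapshot("wrist")
print(o["eef_pos"],o["tool_rot"][:,1])
np.savez("w4.npz",R=o["tool_rot"],p=o["eef_pos"],**c);cv2.imwrite("pics/w4f.png",a[:,:,::-1])
u,v=map(int,proj(c,(.4415,-.109,.056))[0]);print(u,v)
u=max(0,min(u-50,540));v=max(0,v-50);print("crop",u,v);crop(a,u,v,100,130,4.6,"pics/w4.png")
E
```

```text
time: 4.65
eef_pos: [0.4438, -0.1275, 0.1845]
tool_rot: [[0.118, 0.993, -0.001], [0.993, -0.118, 0.0], [0.0, -0.001, -1.0]]
wrist_force: [0.2, 0.2, -2.0]
opening: 0.228
finger_force: 40.4
time: 5.15
eef_pos: [0.4328, -0.1689, 0.1293]
tool_rot: [[0.138, 0.99, -0.001], [0.99, -0.138, 0.0], [0.0, -0.001, -1.0]]
wrist_force: [-0.0, -0.3, -1.0]
opening: 0.224
finger_force: 40.3
[ 0.43282261 -0.16892655  0.12928827] [ 0.9903769  -0.13839232 -0.00107429]
320 123
crop 270 73
```

View pics/w4.png

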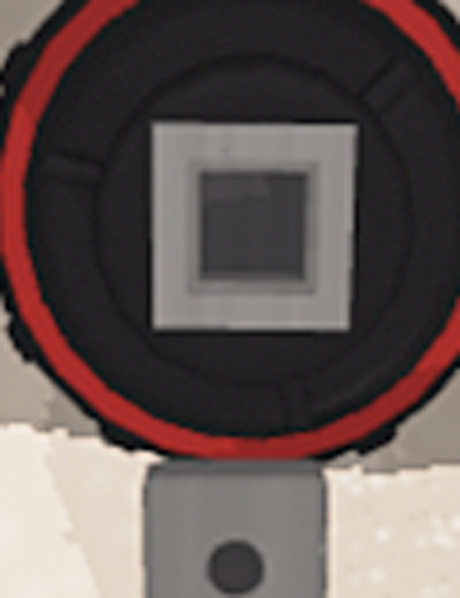

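The pocket is sharp: its centre is at pixel (325.0,122.2) and its sides are within about 1° of the tool axes. The bar hole is at (321.3,196.3).

```bash
cat >m.py <<'E'
from h import *
d=np.load("w4.npz");c=dict(d);R,p=d["R"],d["p"]
q=ray(c,(325.0,122.2),.056);h=ray(c,(321.3,196.3),p[2]);e=ray(c,(321.3,176),p[2])
t=lambda x:(R.T@(x-p))*1e3
print("pocket",q,t(q),"hole",t(h),"end",t(e))
cs=[ray(c,(270+u/4.6,73+v/4.6),.056) for u,v in((152,124),(358,125),(350,329),(153,330))]
print([np.linalg.norm(cs[i]-cs[i-1]).round(4) for i in range(4)])
m=[ray(c,(270+u/4.6,73+v/4.6),.056) for u,v in((188,160),(320,160),(316,292),(186,292))]
print("mouth",[np.linalg.norm(m[i]-m[i-1]).round(4) for i in range(4)])
g=R@(np.array([t(h)[0]-37.3,t(h)[1],0])/1e3)+p
print("gauge",g,"shift mm",(q-g)*1e3)
E
python3 m.py
```

```text
pocket [ 0.44466045 -0.10832817  0.056     ] [61.62875141  3.41631017 73.30549405] hole [3.49524730e+01 1.00779743e+00 1.07391976e-02] end [4.41804151e+01 1.00802778e+00 1.38600880e-02]
[np.float64(0.0274), np.float64(0.0276), np.float64(0.0272), np.float64(0.0274)]
mouth [np.float64(0.0176), np.float64(0.0178), np.float64(0.0176), np.float64(0.018)]
gauge [ 0.43349582 -0.17139096  0.1292864 ] shift mm [ 11.16462655  63.06279239 -73.28639651]
```

```bash
python3 -m handwheel '[5,31,0,0,0,-0.01, 6,32,0,0,0,0, 0,0,-25,0,0,0, 0,0,-20,0,0,0, 0,0,-8,0,0,0, 0,0,0,0,0,0, 0,0,0,0,0,0, 0,0,0,0,0,0]'
python3 - <<'E'
from h import *
o=manip.observe();c=manip.camera_info("wrist");a=manip.snapshot("wrist");s=manip.snapshot("scene")
print(o["eef_pos"],o["tool_rot"][:,1],o["wrist_force"])
np.savez("w5.npz",R=o["tool_rot"],p=o["eef_pos"],**c);cv2.imwrite("pics/w5f.png",a[:,:,::-1])
L=lambda i,u,v,w,h,k:cv2.resize(i[v:v+h,u:u+w,::-1],None,fx=k,fy=k,interpolation=cv2.INTER_CUBIC)
cv2.imwrite("pics/w5.png",np.hstack([L(a,225,130,190,200,2.9),cv2.resize(L(s,260,210,40,100,5),(232,580))]))
E
```

```text
time: 6.0
eef_pos: [0.4445, -0.1064, 0.0776]
tool_rot: [[0.149, 0.989, 0.002], [0.989, -0.149, -0.0], [-0.0, 0.002, -1.0]]
wrist_force: [0.2, -0.2, -2.0]
opening: 0.226
finger_force: 40.3
[ 0.44454465 -0.10637533  0.07762811] [ 0.98888429 -0.14867813  0.00163537] [ 0.17701777 -0.22133337 -2.04275953]
```

View pics/w5.png

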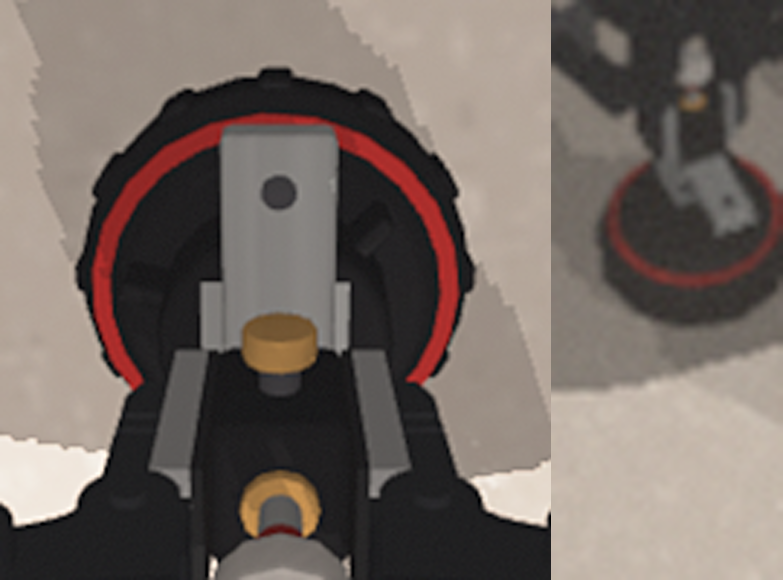

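The steel square's top edge is at v≈227.2, with u from 294.3 to 345.7 and the middle at 320.0. The bar hole is at (321.3,196.2). I'll compute the residual.

```bash
python3 - <<'E'
from h import *
d=np.load("w5.npz");c=dict(d);R,p=d["R"],d["p"];t=lambda x:(R.T@(x-p))*1e3
print("edge L,R",t(ray(c,(294.3,227.2),.056)),t(ray(c,(345.7,227.2),.056)),"hole",t(ray(c,(321.3,196.2),p[2])),"end",t(ray(c,(321.3,130+136/2.9),p[2])))
print(proj(c,p+R@np.array([-.0023+.0137,0,p[2]-.056])))
E
```

```text
edge L,R [ 11.55211279 -13.17297283  21.60401013] [11.52266299 13.89828141 21.64828836] hole [ 3.50166370e+01  1.02059656e+00 -6.17684474e-03] end [ 4.37976238e+01  1.02082046e+00 -8.14396515e-03]
[[319.31629052 227.44152634]]
```

```bash
python3 -m handwheel '[-0.6,0.1,-3,0,0,0, 0,0,-3,0,0,0, 0,0,-1,0,0,0, 0,0,0,0,0,0, 0,0,0,0,0,0]'; python3 -m handwheel '[0,0,-1,0,0,0, 0,0,-1,0,0,0, 0,0,0,0,0,0, 0,0,0,0,0,0]'
```

```text
time: 6.6
eef_pos: [0.4434, -0.106, 0.0693]
tool_rot: [[0.148, 0.989, -0.0], [0.989, -0.148, 0.0], [0.0, -0.0, -1.0]]
wrist_force: [0.0, 0.5, -0.8]
opening: 0.228
finger_force: 40.3
time: 7.0
eef_pos: [0.4434, -0.106, 0.0673]
tool_rot: [[0.148, 0.989, -0.0], [0.989, -0.148, 0.0], [0.0, -0.0, -1.0]]
wrist_force: [1.3, 0.1, -1.1]
opening: 0.223
finger_force: 40.3
```

```bash
for i in 1; do python3 -m handwheel '[0,0,-1,0,0,0, 0,0,0,0,0,0, 0,0,0,0,0,0]'; done; python3 -m handwheel '[0,0,-0.7,0,0,0, 0,0,0,0,0,0, 0,0,0,0,0,0]';python3 -m handwheel '[0,0,-0.7,0,0,0, 0,0,0,0,0,0, 0,0,0,0,0,0]'
```

```text
time: 7.3
eef_pos: [0.4433, -0.106, 0.0663]
tool_rot: [[0.148, 0.989, -0.0], [0.989, -0.148, 0.0], [-0.0, -0.0, -1.0]]
wrist_force: [0.4, -0.6, -2.6]
opening: 0.226
finger_force: 40.3
time: 7.6
eef_pos: [0.4434, -0.106, 0.0656]
tool_rot: [[0.148, 0.989, -0.0], [0.989, -0.148, 0.0], [0.0, -0.0, -1.0]]
wrist_force: [0.3, 0.2, -1.6]
opening: 0.229
finger_force: 40.3
time: 7.9
eef_pos: [0.4435, -0.106, 0.0654]
tool_rot: [[0.148, 0.989, 0.0], [0.989, -0.148, -0.0], [-0.0, 0.0, -1.0]]
wrist_force: [-3.2, 1.3, 5.8]
opening: 0.225
finger_force: 41.3
```

The force rose at 0.0654, where home was expected, so the gauge is home. I'll release, rise above the knob, shift −2.3 mm along tool x and shut the fingers.

```bash
python3 -m handwheel '[0,0,0.3,0,0,0, 0,0,0,0,0,0, 0,0,0,0,0,0, 0,0,0,0,0,0, 0,0,0,0,0,0]' 0.6; python3 -m handwheel '[0,0,5,0,0,0, 0,0,15,0,0,0, 0,0,25,0,0,0, 0,0,30,0,0,0, 0,0,5,0,0,0, 0,0,0,0,0,0]';  python3 -m handwheel '[-0.3,-2.3,0,0,0,0, 0,0,0,0,0,0, 0,0,0,0,0,0, 0,0,0,0,0,0, 0,0,0,0,0,0, 0,0,0,0,0,0, 0,0,0,0,0,0, 0,0,0,0,0,0]' 0
python3 - <<'E'
from h import *
o=manip.observe();c=manip.camera_info("wrist");a=manip.snapshot("wrist");s=manip.snapshot("scene")
print(o["eef_pos"],o["tool_rot"][:,1],o["wrist_force"])
np.savez("w6.npz",R=o["tool_rot"],p=o["eef_pos"],**c);cv2.imwrite("pics/w6f.png",a[:,:,::-1])
L=lambda i,u,v,w,h,k:cv2.resize(i[v:v+h,u:u+w,::-1],None,fx=k,fy=k,interpolation=cv2.INTER_CUBIC)
cv2.imwrite("pics/w6.png",np.hstack([L(a,225,150,190,200,2.5),cv2.resize(L(s,250,190,60,100,5),(300,500))]))
E
```

```text
time: 8.4
eef_pos: [0.4434, -0.106, 0.0652]
tool_rot: [[0.148, 0.989, -0.0], [0.989, -0.148, -0.0], [-0.0, -0.0, -1.0]]
wrist_force: [0.5, -0.1, 0.9]
opening: 0.6
finger_force: 0.0
time: 9.0
eef_pos: [0.4439, -0.1062, 0.1471]
tool_rot: [[0.148, 0.989, 0.003], [0.989, -0.148, -0.001], [-0.0, 0.003, -1.0]]
wrist_force: [-0.6, 0.5, -0.0]
opening: 0.604
finger_force: 0.0
time: 9.8
eef_pos: [0.4431, -0.1083, 0.1452]
tool_rot: [[0.148, 0.989, -0.0], [0.989, -0.148, 0.0], [0.0, -0.0, -1.0]]
wrist_force: [-0.0, 0.2, -0.1]
opening: -0.001
finger_force: 0.0
[ 0.44305785 -0.10829237  0.14518832] [ 9.88919039e-01 -1.48455834e-01 -1.85677745e-05] [-0.02036823  0.2201949  -0.08987916]
```

View pics/w6.png

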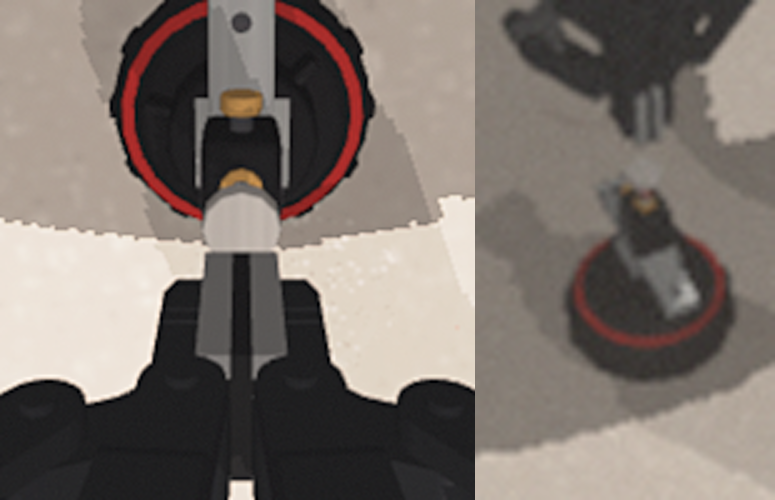

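The gauge stands flat on the hub with the shut fingers aligned over the knob. Now pressing: a quick approach, then fine steps.

```bash
python3 -m handwheel '[0,0,-12,0,0,0, 0,0,-10,0,0,0, 0,0,-3,0,0,0, 0,0,-3,0,0,0, 0,0,-3,0,0,0, 0,0,0,0,0,0, 0,0,0,0,0,0]'; for k in 1 2; do python3 -m handwheel '[0,0,-0.4,0,0,0, 0,0,0,0,0,0]'; done
```

```text
time: 10.6
eef_pos: [0.4431, -0.1083, 0.1143]
tool_rot: [[0.148, 0.989, 0.0], [0.989, -0.148, -0.0], [-0.0, 0.0, -1.0]]
wrist_force: [0.3, -0.1, -0.6]
opening: -0.005
finger_force: 0.0
time: 10.8
eef_pos: [0.4431, -0.1083, 0.1139]
tool_rot: [[0.148, 0.989, 0.0], [0.989, -0.148, -0.0], [-0.0, 0.0, -1.0]]
wrist_force: [0.2, 0.3, 0.1]
opening: -0.003
finger_force: 0.0
time: 11.0
eef_pos: [0.4431, -0.1083, 0.1135]
tool_rot: [[0.148, 0.989, 0.0], [0.989, -0.148, -0.0], [-0.0, 0.0, -1.0]]
wrist_force: [0.9, -0.5, 0.3]
opening: -0.001
finger_force: 0.3
```

```bash
cat > chk.py <<'E'
from plant import manip;import sys
o=manip.observe();f=o["wrist_force"][2];print(round(o["eef_pos"][2],5),round(f,2));sys.exit(f>3.5)
E
python3 -m handwheel '[0,0,-1,0,0,0, 0,0,-0.7,0,0,0, 0,0,0,0,0,0]' >/dev/null; python3 chk.py &&
python3 -m handwheel '[0,0,-0.4,0,0,0, 0,0,0,0,0,0]' >/dev/null && python3 chk.py &&
python3 -m handwheel '[0,0,-0.4,0,0,0, 0,0,0,0,0,0]' >/dev/null && python3 chk.py &&
python3 -m handwheel '[0,0,-0.4,0,0,0, 0,0,0,0,0,0]' >/dev/null && python3 chk.py &&
python3 -m handwheel '[0,0,-0.4,0,0,0, 0,0,0,0,0,0]' >/dev/null && python3 chk.py &&
python3 -m handwheel '[0,0,-0.4,0,0,0, 0,0,0,0,0,0]' >/dev/null && python3 chk.py &&
python3 -m handwheel '[0,0,-0.4,0,0,0, 0,0,0,0,0,0]' >/dev/null && python3 chk.py &&
python3 -m handwheel '[0,0,-0.4,0,0,0, 0,0,0,0,0,0]' >/dev/null && python3 chk.py &&
python3 -m handwheel '[0,0,-0.4,0,0,0, 0,0,0,0,0,0]' >/dev/null && python3 chk.py &&
python3 -m handwheel '[0,0,-0.4,0,0,0, 0,0,0,0,0,0]' >/dev/null && python3 chk.py &&
python3 -m handwheel '[0,0,-0.4,0,0,0, 0,0,0,0,0,0]' >/dev/null && python3 chk.py
```

```text
0.1116 0.09False
```

```bash
sed -i 's/sys.exit(f>3.5)/sys.exit(int(f>3.5))/' chk.py
python3 -m handwheel '[0,0,-0.4,0,0,0, 0,0,0,0,0,0]' >/dev/null && python3 chk.py &&
python3 -m handwheel '[0,0,-0.4,0,0,0, 0,0,0,0,0,0]' >/dev/null && python3 chk.py &&
python3 -m handwheel '[0,0,-0.4,0,0,0, 0,0,0,0,0,0]' >/dev/null && python3 chk.py &&
python3 -m handwheel '[0,0,-0.4,0,0,0, 0,0,0,0,0,0]' >/dev/null && python3 chk.py &&
python3 -m handwheel '[0,0,-0.4,0,0,0, 0,0,0,0,0,0]' >/dev/null && python3 chk.py &&
python3 -m handwheel '[0,0,-0.4,0,0,0, 0,0,0,0,0,0]' >/dev/null && python3 chk.py &&
python3 -m handwheel '[0,0,-0.4,0,0,0, 0,0,0,0,0,0]' >/dev/null && python3 chk.py &&
python3 -m handwheel '[0,0,-0.4,0,0,0, 0,0,0,0,0,0]' >/dev/null && python3 chk.py &&
python3 -m handwheel '[0,0,-0.4,0,0,0, 0,0,0,0,0,0]' >/dev/null && python3 chk.py &&
python3 -m handwheel '[0,0,-0.4,0,0,0, 0,0,0,0,0,0]' >/dev/null && python3 chk.py
```

```text
0.11122 0.18
0.11088 -0.18
0.11046 -0.07
0.11006 0.73
0.10964 0.9
0.10925 0.55
0.10892 1.57
0.10886 4.47
```

```bash
python3 -m handwheel '[0,0,-0.2,0,0,0, 0,0,0,0,0,0, 0,0,0,0,0,0]' | grep -E "eef|force"; python3 -m handwheel '[0,0,0,0,0,0, 0,0,0,0,0,0]' | grep -E "eef|force"
```

```text
eef_pos: [0.4433, -0.1084, 0.1088]
wrist_force: [-0.9, 0.3, 6.7]
finger_force: 3.3
eef_pos: [0.4433, -0.1084, 0.1088]
wrist_force: [-0.5, 0.9, 6.1]
finger_force: 3.3
```

It bottomed at z = 0.1088 with about 6.5 N, so the reading is about 0.121 − 0.1088 = 12.2 mm. I'll rise and cross-check the knob height from the wrist image numerically.

```bash
python3 -m handwheel '[0,0,6,0,0,0, 0,0,15,0,0,0, 0,0,15.6,0,0,0, 0,0,0,0,0,0, 0,0,0,0,0,0]' | grep -E "time|eef|force"
python3 - <<'E'
from h import *
o=manip.observe();c=manip.camera_info("wrist");a=manip.snapshot("wrist")
np.savez("w7.npz",R=o["tool_rot"],p=o["eef_pos"],**c);cv2.imwrite("pics/w7f.png",a[:,:,::-1])
for n in "67":
    d=np.load(f"w{n}.npz");c=dict(d);R,p=d["R"],d["p"];im=cv2.imread(f"pics/w{n}f.png").astype(int)
    h=im[145:290,300:342]; g=((h.min(2)>95)&(h.max(2)-h.min(2)<22)).astype(np.uint8)
    k,l,st,ce=cv2.connectedComponentsWithStats(g)
    print(n,p,[(s.tolist(),np.round(e+[300,145],1).tolist()) for s,e in zip(st[1:],ce[1:]) if s[4]>25])
    dark=(h.max(2)<45).astype(np.uint8);print("red px",[(int(x)+300,int(y)+145) for y,x in zip(*np.where((h[:,:,2]>2*h[:,:,1])&(h[:,:,2]>2*h[:,:,0])&(h[:,:,2]>60)))][:12])
    col=h[:,19:23].mean(1).round().astype(int);print([(i+145,*q[::-1]) for i,q in enumerate(col.tolist()) if 70<i<110])
    x=p+R@np.array([0,0,0]);print([ (r,proj(c,(p[0],p[1],.121-r))[0].round(1).tolist()) for r in(.003,.005,.012,.016)])
E
```

```text
time: 13.9
eef_pos: [0.4433, -0.1084, 0.1456]
wrist_force: [-0.4, -0.6, -0.7]
finger_force: 0.0
6 [ 0.44305785 -0.10829237  0.14518832] [([3, 0, 38, 80, 1334], [321.9, 173.1]), ([0, 78, 42, 29, 784], [321.0, 238.7])]
red px [(306, 150), (307, 150), (335, 150), (336, 150), (303, 151), (304, 151), (305, 151), (306, 151), (307, 151), (335, 151), (336, 151), (337, 151)]
[(216, 21, 23, 28), (217, 76, 58, 38), (218, 142, 104, 60), (219, 165, 120, 69), (220, 165, 121, 69), (221, 168, 123, 67), (222, 126, 99, 72), (223, 99, 97, 96), (224, 111, 107, 104), (225, 111, 106, 102), (226, 113, 107, 102), (227, 159, 150, 144), (228, 189, 178, 171), (229, 191, 180, 172), (230, 190, 179, 171), (231, 188, 178, 170), (232, 188, 178, 170), (233, 189, 178, 170), (234, 189, 178, 170), (235, 189, 179, 171), (236, 188, 178, 170), (237, 189, 179, 171), (238, 188, 178, 170), (239, 189, 179, 171), (240, 189, 178, 171), (241, 189, 179, 170), (242, 189, 179, 171), (243, 189, 179, 171), (244, 189, 178, 170), (245, 190, 178, 171), (246, 190, 179, 171), (247, 190, 179, 171), (248, 191, 180, 172), (249, 199, 188, 180
[... 715 characters left out ...]
, 190, 179, 171), (228, 189, 178, 171), (229, 189, 179, 171), (230, 189, 179, 171), (231, 190, 179, 170), (232, 189, 179, 171), (233, 189, 179, 171), (234, 190, 178, 171), (235, 190, 178, 171), (236, 190, 179, 171), (237, 190, 179, 171), (238, 190, 179, 171), (239, 190, 179, 172), (240, 190, 180, 172), (241, 190, 179, 171), (242, 190, 180, 171), (243, 190, 180, 171), (244, 190, 179, 171), (245, 190, 180, 171), (246, 190, 180, 172), (247, 193, 183, 174), (248, 188, 178, 170), (249, 165, 158, 154), (250, 116, 112, 110), (251, 54, 52, 51), (252, 19, 18, 19), (253, 26, 24, 25), (254, 26, 26, 26)]
[(0.003, [319.4, 242.6]), (0.005, [319.4, 241.1]), (0.012, [319.4, 236.1]), (0.016, [319.5, 233.4])]
```

```bash
python3 - <<'E'
from h import *
for n,v0 in (("6",226.8),("7",221.3)):
    d=np.load(f"w{n}.npz");c=dict(d);R,p=d["R"],d["p"]
    print(n,v0,[(r,proj(c,p+R@np.array([.009,0,p[2]-.121+r*1e-3]))[0,1].round(1)) for r in(2,3,4,5,11,12,13,14,15)])
E
```

```text
6 226.8 [(2, np.float64(228.4)), (3, np.float64(227.7)), (4, np.float64(227.0)), (5, np.float64(226.3)), (11, np.float64(222.4)), (12, np.float64(221.8)), (13, np.float64(221.2)), (14, np.float64(220.5)), (15, np.float64(219.9))]
7 221.3 [(2, np.float64(228.2)), (3, np.float64(227.5)), (4, np.float64(226.8)), (5, np.float64(226.1)), (11, np.float64(222.2)), (12, np.float64(221.6)), (13, np.float64(221.0)), (14, np.float64(220.3)), (15, np.float64(219.7))]
```

The image gives about 12.4 mm, which agrees: under 15 mm, so the gauge goes back on the glass. Regrasping.

```bash
python3 -m handwheel '[0,0,0,0,0,0, 0,0,0,0,0,0, 0,0,0,0,0,0, 0,0,-20,0,0,0, 0,0,-30,0,0,0, 0,0,-20,0,0,0, 0,0,-7,0,0,0, 0,0,0,0,0,0]' 0.6 && python3 -m handwheel '[0,0,0,0,0,0, 0,0,0,0,0,0, 0,0,0,0,0,0, 0,0,0,0,0,0, 0,0,0,0,0,0, 0,0,0,0,0,0]' 0.1 40
```

```text
time: 14.75
eef_pos: [0.4427, -0.1082, 0.0673]
tool_rot: [[0.149, 0.989, -0.001], [0.989, -0.149, 0.0], [0.0, -0.002, -1.0]]
wrist_force: [-0.2, -0.4, 0.2]
opening: 0.598
finger_force: 0.0
time: 15.35
eef_pos: [0.4437, -0.1085, 0.0692]
tool_rot: [[0.148, 0.989, 0.002], [0.989, -0.148, -0.001], [-0.0, 0.002, -1.0]]
wrist_force: [-0.9, 1.0, 6.5]
opening: 0.225
finger_force: 39.7
```

```bash
python3 - <<'E'
from h import *
print("glass",ray(dict(np.load("w3.npz")),(319.2,199),.082))
E
python3 -m handwheel '[0,0,1,0,0,0, 0,0,2,0,0,0, 0,0,3,0,0,0, 0,0,5,0,0,0, 0,0,20,0,0,0, 0,0,40,0,0,0, 0,0,40,0,0,0, 0,0,10,0,0,0]' && python3 -m handwheel '[8,24,0,0,0,0.04, 12,40,0,0,0,0.04, 12,42,0,0,0,0.04, 12,43,0,0,0,0.05, 13,43,0,0,0,0.05, 13,43,0,0,0,0.05, 13,43,0,0,0,0.05, 10,25,0,0,0,0.032]'; python3 -m handwheel '[0,0,0,0,0,0, 0,0,0,0,0,0, 0,0,0,0,0,0]'
```

```text
glass [0.54430411 0.21223768 0.082     ]
time: 16.15
eef_pos: [0.4442, -0.1086, 0.1938]
tool_rot: [[0.148, 0.989, 0.005], [0.989, -0.148, -0.002], [-0.001, 0.006, -1.0]]
wrist_force: [0.8, 0.1, -2.0]
opening: 0.224
finger_force: 39.5
time: 16.95
eef_pos: [0.5361, 0.1975, 0.1882]
tool_rot: [[-0.205, 0.979, -0.001], [0.979, 0.205, 0.0], [0.0, -0.001, -1.0]]
wrist_force: [0.5, -0.9, -2.9]
opening: 0.229
finger_force: 39.5
time: 17.25
eef_pos: [0.5358, 0.194, 0.1887]
tool_rot: [[-0.201, 0.98, -0.0], [0.98, 0.201, -0.0], [-0.0, -0.0, -1.0]]
wrist_force: [0.5, 0.3, -1.0]
opening: 0.226
finger_force: 39.6
```

```bash
python3 -m handwheel '[9,17,0,0,0,0, 0,0,-20,0,0,0, 0,0,-30,0,0,0, 0,0,-25,0,0,0, 0,0,-12,0,0,0, 0,0,0,0,0,0, 0,0,0,0,0,0, 0,0,0,0,0,0]'; python3 -m handwheel '[0,0,-2,0,0,0, 0,0,-1.5,0,0,0, 0,0,0,0,0,0, 0,0,0,0,0,0]'
```

```text
time: 18.05
eef_pos: [0.5457, 0.2117, 0.1036]
tool_rot: [[-0.201, 0.98, 0.002], [0.98, 0.201, 0.001], [0.0, 0.002, -1.0]]
wrist_force: [-0.4, 0.0, -1.9]
opening: 0.228
finger_force: 39.6
time: 18.45
eef_pos: [0.5451, 0.2117, 0.0985]
tool_rot: [[-0.202, 0.979, -0.0], [0.979, 0.202, 0.0], [0.0, -0.0, -1.0]]
wrist_force: [0.0, -0.0, -2.3]
opening: 0.224
finger_force: 39.6
```

```bash
python3 -m handwheel '[0,0,-1,0,0,0, 0,0,-1,0,0,0, 0,0,0,0,0,0, 0,0,0,0,0,0]' | grep -E "eef|wrist"; python3 -m handwheel '[0,0,-0.6,0,0,0, 0,0,0,0,0,0, 0,0,0,0,0,0]' | grep -E "eef|wrist"; python3 chk.py && python3 -m handwheel '[0,0,-0.6,0,0,0, 0,0,0,0,0,0, 0,0,0,0,0,0]' | grep -E "eef|wrist"; python3 chk.py
```

```text
eef_pos: [0.545, 0.2117, 0.0963]
wrist_force: [0.7, -0.8, -1.9]
eef_pos: [0.5451, 0.2117, 0.0958]
wrist_force: [-0.1, 1.2, -1.8]
0.09579 -1.83
eef_pos: [0.5451, 0.2117, 0.0952]
wrist_force: [0.8, -0.1, -1.7]
0.09518 -1.7
```

```bash
python3 -m handwheel '[0,0,-0.5,0,0,0, 0,0,0,0,0,0, 0,0,0,0,0,0]' | grep -E "eef|wrist"; python3 chk.py && python3 -m handwheel '[0,0,-0.5,0,0,0, 0,0,0,0,0,0, 0,0,0,0,0,0]' | grep -E "eef|wrist"; python3 chk.py && python3 -m handwheel '[0,0,-0.5,0,0,0, 0,0,0,0,0,0, 0,0,0,0,0,0]' | grep -E "eef|wrist"; python3 chk.py
```

```text
eef_pos: [0.5451, 0.2117, 0.0949]
wrist_force: [0.5, 0.3, 0.2]
0.09486 0.23
eef_pos: [0.5453, 0.2118, 0.0947]
wrist_force: [-1.9, -0.7, 6.1]
0.09469 6.05
0.09469 6.05
```

It's seated on the rim at the expected height. I'll release and rise.

```bash
python3 -m handwheel '[0,0,0.4,0,0,0, 0,0,0,0,0,0, 0,0,0,0,0,0, 0,0,0,0,0,0, 0,0,0,0,0,0]' 0.6 | grep -E "eef|force|open"; python3 -m handwheel '[0,0,3,0,0,0, 0,0,12,0,0,0, 0,0,30,0,0,0, 0,0,40,0,0,0, 0,0,40,0,0,0, 0,0,11,0,0,0, 0,0,0,0,0,0, 0,0,0,0,0,0]' | grep -E "time|eef|force"
python3 - <<'E'
from h import *
o=manip.observe();c=manip.camera_info("wrist");a=manip.snapshot("wrist");R,p=o["tool_rot"],o["eef_pos"]
cv2.imwrite("pics/w8f.png",a[:,:,::-1])
# rectify bar-top plane z=.091 onto a tool-frame metric grid, coarse print of grey
X,Y=np.meshgrid(np.arange(60,-62,-4),np.arange(-40,44,4),indexing="ij")
P=p+np.stack([X,Y,0*X],-1).reshape(-1,3)/1e3@R.T;P[:,2]=.091
q=proj(c,P).astype(np.float32).reshape(*X.shape,2)
g=cv2.remap(cv2.GaussianBlur(a,(3,3),0),q,None,cv2.INTER_LINEAR)
for i in range(len(X)):print("%4d"%X[i,0]," ".join("%3d"%v for v in g[i].mean(1)))
gr=a[100:300,290:360].astype(int);m=((gr[:,:,0]>130)&(gr[:,:,2]<90)).astype(np.uint8)
print("brass",[(s.tolist(),(e+[290,100]).round(1).tolist()) for s,e in zip(*cv2.connectedComponentsWithStats(m)[2:]) if s[4]>15])
E
```

```text
eef_pos: [0.5451, 0.2117, 0.0945]
wrist_force: [-0.5, 0.1, -0.2]
opening: 0.595
finger_force: 0.0
time: 21.35
eef_pos: [0.5448, 0.2116, 0.2297]
wrist_force: [0.0, -0.6, 0.2]
finger_force: 0.0
  60 201 201 202 200 183 182 182 186 182 180 181 181 181 182 184 205 200 199 214 214 214
  56 203 207 201 199 184 185 182 183 182 179 178 182 180 182 185 198 201 196 214 214 214
  52 203 204 204 201 181 182 182 184 195 183 181 183 182 183 191 192 203 198 214 214 214
  48 201 198 201 202 181 181 183 181 185 176 176 175 175 182 201 194 209 202 206 214 214
  44 204 203 203 202 190 182 182 182 180 168 164 181 181 183 201 182 196 205 201 213 214
  40 205 203 201 201 191 184 185 183 179 167 129 163 182 180 201 191 192 207 206 205 214
  36 203 203 203 203 202 183 182 182 179 167  85 143 171 182 200 205 190 195 213 209 206
  32 202 203 202 203 202 182 185 182 155 167 164 169 171 153 186 199 203 191 194 209 212
  28 202 204 202 205 201 182 176 159 175 166 163 169 171 110 121 146 174 203 198 175 196
  24 202 198 202 201 202 192 175 172 165 166 163 169 165 182 122 138 140 140 157 203 186
  20 202 201 203 2
[... 1238 characters left out ...]
02 202 201 200 201 202 202 197 178  91 133 179 200 203 211 202 203 200 202 201
 -40 202 202 204 201 201 202 202 201 196 177 161 178 179 203 204 209 205 203 202 201 200
 -44 198 201 202 201 201 201 200 205 198 174 173 175 177 202 207 204 202 199 201 202 200
 -48 179 201 202 201 202 201 198 202 211 202 202 202 204 201 202 202 202 202 201 199 199
 -52 137 137 166 178 199 202 202 203 205 200 200 201 200 201 200 201 204 204 203 200 199
 -56 137 138 137 138 135 152 182 202 202 201 201 201 201 203 206 200 201 201 204 202 200
 -60 137 137 137 137 137 138 138 149 163 206 202 200 201 201 202 201 201 202 201 201 200
brass [([0, 0, 70, 200, 13946], [324.5, 199.6]), ([26, 68, 11, 8, 54], [321.3, 171.5])]
```

The gauge lies symmetrically across the rim: its holes are at ±37 mm from the middle at bar height, and the glass is centred under it. Handing in.

```bash
python3 -c "
from plant import manip
print(manip.job_done())"
```

```text
the job is handed in; nothing more can be done
None
```

The pocket is not worn: the rod bottomed at about 12.3 mm (limit 15 mm) under about 6.5 N, so I put the gauge back across the glass with the rod left at its reading and handed the job in; no verdict came back.

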